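# Two-button release of a flask from the roller chute

## Task

Send the flask half down the roller chute: press the two round buttons on the console together, one fingertip on each and never one alone, and keep both down until the flask half has slid to the bottom and lain still against the end stop for a second; then let both buttons come up and move clear. Work it only by the buttons: do not touch the flask half, and leave the things standing around undisturbed; nothing is to be grasped.

Things in the scene. Friction and masses are not known exactly. Their poses are not given: they have to be found in the camera images.
- station: The release station, fixed to the bench: dark foot plate 270 x 265 mm, a low grey button console in front (85 mm deep, 150 mm wide, top 39 mm above the bench), a sloping aluminium roller chute behind. Origin: at bench height under the middle of the console, midway between the buttons. x points from console back to chute, y to the left along the line of the two buttons, z up.
- button_left_top (a point): Centre of the flat top of the left (+y) button: round black head 26 mm in diameter, 8 mm thick, 56 mm above the bench when up; it moves straight down. The two buttons are alike, 60 mm apart centre to centre. Round each stem is a fixed steel collar 36 mm in diameter, its top 40 mm above the bench.
- button_right_top (a point): Centre of the flat top of the right (-y) button, otherwise as the left one.
- button_left (a joint): Travel of the left button in m: 0 up, 0.008 fully down (stop). A spring brings it back; it starts to move at about 0.75 N and takes 2.5 N to push fully down (so 5 N for both).
- button_right (a joint): Travel of the right button in m, as the left one.
- flask: The flask half: a cream-coloured round metal ring dish 82 mm in diameter and 31 mm high. It lies on the rollers in the high part of the chute, against the two pins. Origin: centre of its underside. Once both pins are down it slides by itself to the end stop in about a second or less. Not to be touched.
- lower_bay (a point): The point on the chute floor where the centre of the underside of the flask half ends up when it lies against the end stop (about 135 mm down the chute from its start).
- paste_pot: Loose bystander: round pot with a lid, 49 mm in diameter and 52 mm high, beside the console. Origin: centre of its underside.
- oil_jar: Loose bystander: slim jar with a black lid, 39 mm in diameter and 76 mm high, beside the console. Origin: centre of its underside.
- denture_model: Loose bystander: plaster jaw model with a trial denture, 62x61x26 mm, to the right of the chute. Origin: centre of its underside.
- pink_bottle: Bystander, stuck to the bench: small bottle 45x52x127 mm on the right of the bench. Origin: centre of its underside.
- white_bottle: Bystander, stuck to the bench: small bottle 48x60x147 mm on the right of the bench. Origin: centre of its underside.
- plaster_jar: Bystander, stuck to the bench: round jar with a lid, 73 mm in diameter and 71 mm high, on the right of the bench. Origin: centre of its underside.
- upper_bay (a point): Point on the chute floor under the flask half at its start. The chute (97 mm wide, 250 mm long, centre line 135 mm behind the line of the buttons) runs along the station's y and falls by 0.23 rad from its high left end (+y; highest corner about 100 mm above the bench) to a fixed end stop at the right (-y).
- gate (a point): Point on the chute floor midway between two upright steel pins (8 mm thick, 11 mm tall, 44 mm apart across the chute) that hold the flask half back. Each button draws one pin down by twice its own travel: a pin is clear once its button is about 6 mm down. Either pin alone still holds the flask half. The pins rise again with the buttons.

How it is judged:
By the outcome, as a careful person would: the job done as asked, in the order asked, and still so for the second after the job is handed in, with the robot touching nothing.
It also fails if it takes over 32 s, if anything falls off the work surface, if the arm or the gripper's body presses on something with over 40 N, if the wrist force passes 120 N, or if a joint passes its speed limit or range.

## Robot

A 6-joint arm with a two-finger parallel gripper is mounted at the origin on a cart in front of the work surface, level with it; the furniture and walls round the work are solid. World frame = base frame: x ahead of the robot, y to its left, z up, the work surface at z = 0. Lengths are in m, angles in rad, forces in N, time in s.
With the tool pointing down it reaches from about 0.4 to 0.925 m from the base axis. Payload 3.4 kg.
Tool frame: the origin (TCP) lies midway between the tips of the shut fingers; the grasp point (between the pads) lies bot.hold_point_z behind it (bot.hold_point_z is the distance from the TCP to the grasp point, in m); z points along the fingers, y is the line along which they close (so a half turn about z gives the same grasp; the last joint's range is limited). The gripper opens to 85 mm and grips with 20 to 120 N. Pads are 22 mm wide; open, the fingers measure 114 mm over their backs; the gripper's body (76 mm by 85 mm) begins 54 mm behind the grasp point. The pads swing forward as they close: fully open they stand 13 mm farther back than shut.
Start: joints at [1.246, 0.307, 1.506, -0, 1.328, -0.073], TCP at [0.143, 0.557, 0.208] pointing down, gripper open.
Joint ranges: [-3.12, 3.12], [-1.05, 2.28], [0.14, 2.33], [-1.42, 4.57], [0.1, 2.73], [-2.68, 2.68]. Speed limits (rad/s): [2.57, 2.57, 3.14, 3.14, 3.14, 3.14].

## Interface

Orientations are given as a rotation vector (axis times angle).
In Python, from workcell import bot, imaging, job gives the robot as it stands.
- The arm moves only by the tool apply_moves, never from a script. Its argument "commands" is a list of rows, each a list of 7 numbers: the shift along the tool's x, y, z in mm, then the turn, a rotation vector about the tool's x, y, z in rad, then the opening, from -1 (shut) to 1 (fully open), so that 0 is half open. A call has 1 to 12 rows; each row is the pose to reach, as a shift and turn from the pose commanded when the call began, along the tool's axes at that moment; what a row does not reach only later rows make up. A row lasts 1/12 s, in which the tool goes at most 41.7 mm and 7.16 degrees, less where a joint would pass 70% of its speed; a pose out of reach is approached as far as the arm can. A call with a gripper value outside its range is refused whole. The fingers move at their own pace and stop on an object; "newtons" is the grip in N (left out, the last holds). Time passes only in rows, so rows that repeat a pose let the fingers close. It gives the time, the measured TCP pose, the force, the opening and the grip force at its end, in the units of the state.
- bot.observe(): the state, without advancing time (a new reading comes with each control period).
- imaging.grab_frame(name): name is "scene" or "side" or "wrist"; returns the picture (384x512x3 uint8, red, green, blue); there is no depth.
- imaging.camera_model(name): a dict with "camera_matrix" (3x3 intrinsics, pixels), "distortion" ([k1, k2, p1, p2, k3] as OpenCV has them; the pictures are not rectified), "R" (3x3) and "t" (3): a world point X has camera coordinates R X + t. Camera axes: x right, y down, z forward; pixel columns grow to the right and rows downward; lengths in m; the calibration is good to about 2 mm. A picture is of the moment at which its call begins: read the wrist's pose just before it. camera_model takes no time and is no camera call; for the wrist camera it gives the pose at the moment of the call.
- job.close_job(): hands the job in; it is judged then, once.
The state is a dict: "time_s": time; "q": joint angles; "dq": joint speeds; "tau": joint torques, N m; "eef_pos": TCP position; "tool_rot": TCP orientation; "wrist_force": force on the tool from outside, world axes, zero at the start; "moment": the same for the moment, N m; "grip_width": finger opening in m; "finger_force": force on a finger pad.
Only numpy, scipy, OpenCV 4.12 (cv2) and the standard library are available. Lean on these libraries where they do the work, as an engineer would, in place of code of your own. Each camera call takes 0.05 s, during which the arm holds its last target. There are 200 camera calls.

## Working session

There is one attempt and no reset: what is moved stays moved. The work goes in short steps, Python scripts to look and compute and a tool call to move; the robot and the scene stay as the last step left them, time stands still between calls to the robot, and variables do not carry over. Pictures are saved under pics/ and viewed, at most 10 in all, crops included, and the job is handed in when it is done.

Besides the shell and the picture viewer there is one more tool, called after "Call:" as name(argument=value, ...), one argument or row to a line, values as JSON. apply_moves: Moves the arm, as the interface text tells. Its arguments: {"type":"object","properties":{"commands":{"type":"array"},"newtons":{"type":"number"}},"required":["commands"]}

```bash
mkdir -p pics
python3 - <<'E'
from workcell import bot, imaging
import cv2
s=bot.observe(); print(s['time_s'],s['eef_pos'],s['tool_rot'],s['grip_width'],bot.hold_point_z)
for n in("scene","side","wrist"):
    m=imaging.camera_model(n); print(n,m['R'],m['t'])
    cv2.imwrite(f'pics/{n}0.png',cv2.cvtColor(imaging.grab_frame(n),cv2.COLOR_RGB2BGR))
E
```

```text
0.0 [0.14303258 0.5561408  0.20725348] [-0.39445828 -3.11629045  0.00323362] 0.08546800362590938 0.0187
scene [[ 0.65837538 -0.75237267  0.02184538]
 [-0.32660924 -0.3117121  -0.89227909]
 [ 0.67813587  0.58031968 -0.45095544]] [-0.33200679  0.22688801  0.96308758]
side [[ 0.98709898 -0.1600788   0.00322201]
 [-0.08646172 -0.54987288 -0.83076121]
 [ 0.13475895  0.81976496 -0.55661964]] [-0.50876098  0.10020677  1.45164758]
wrist [[ 0.25012212  0.96821253 -0.00184841]
 [ 0.92424038 -0.23819294  0.29840214]
 [ 0.28847642 -0.07634535 -0.95443844]] [-0.57284501 -0.03662595  0.38045806]
```

View pics/scene0.png

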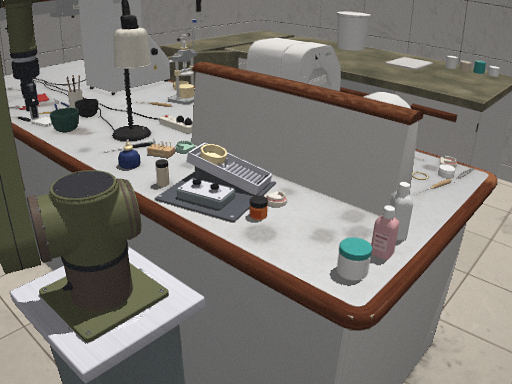

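View pics/side0.png

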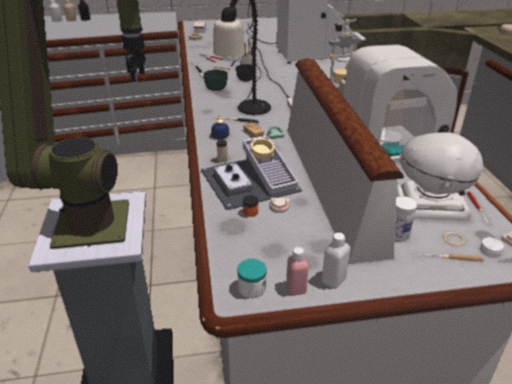

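The station is visible in both views: buttons near (197,183)/(214,187) in scene and near (231,168)/(237,177) in side. I'll enlarge both.

Run:
```python
import cv2,numpy as np
a=cv2.imread('pics/scene0.png')[140:225,150:290]; b=cv2.imread('pics/side0.png')[130:220,195:305]
a=cv2.resize(a,None,fx=5,fy=5,interpolation=cv2.INTER_CUBIC);cv2.imwrite('pics/a.png',a)
b=cv2.resize(b,None,fx=6,fy=6,interpolation=cv2.INTER_CUBIC);cv2.imwrite('pics/b.png',b)
```

```text
(no output)
```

View pics/a.png

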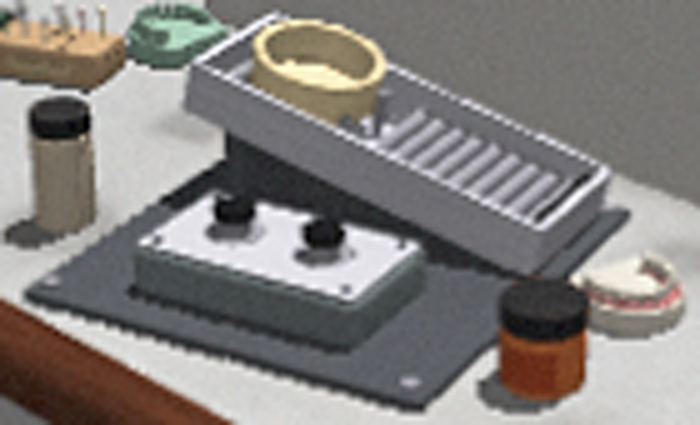

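View pics/b.png

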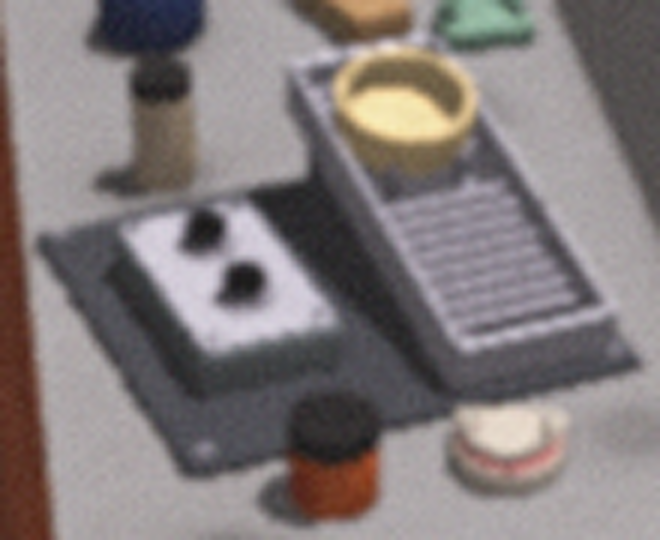

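Crop a: left button head at (235,208), right at (324,234). Crop b: left at (205,230), right at (244,282). The pot, jar and denture stand clear of the console.

```bash
cat > h.py <<'E'
import numpy as np, cv2
from scipy.spatial.transform import Rotation as Ro
def hit(m,px,z):
    p=cv2.undistortPoints(np.array(px,float).reshape(-1,1,2),np.array(m['camera_matrix']),np.array(m['distortion'])).reshape(-1,2)
    R,t=np.array(m['R']),np.array(m['t']); c=-R.T@t
    d=np.c_[p,np.ones(len(p))]@R
    return c+d*((z-c[2])/d[:,2])[:,None]
def proj(m,X):
    R,t=np.array(m['R']),np.array(m['t'])
    return cv2.projectPoints(np.array(X,float).reshape(-1,3),cv2.Rodrigues(R)[0],t,np.array(m['camera_matrix']),np.array(m['distortion']))[0].reshape(-1,2)
E
python3 - <<'E'
from h import *
from workcell import bot,imaging
for n,o,s,px in(('scene',(150,140),5,[(235,208),(324,234)]),('side',(195,130),6,[(205,230),(244,282)])):
    p=(np.array(px)+.5)/s-.5+np.array(o)
    B=hit(imaging.camera_model(n),p,.052);d=B[0]-B[1];print(n,B,np.linalg.norm(d),np.arctan2(-d[0],d[1]))
s=bot.observe();print(Ro.from_rotvec(s['tool_rot']).as_matrix())
m=imaging.camera_model('wrist');print(-np.array(m['R']).T@m['t'],m['camera_matrix'])
E
```

```text
scene [[0.43582676 0.17828531 0.052     ]
 [0.4480264  0.11760996 0.052     ]] 0.061889657159922264 0.1984187062373884
side [[0.43418898 0.17540564 0.052     ]
 [0.44951598 0.11711442 0.052     ]] 0.060272571615279144 0.257118376157536
[[-9.68465201e-01  2.49148301e-01 -5.26987549e-04]
 [ 2.49148824e-01  9.68464017e-01 -1.52036249e-03]
 [ 1.31572747e-04 -1.60371649e-03 -9.99998705e-01]]
[0.06739843 0.57501463 0.37310671] [[288.63627767   0.         261.53468817]
 [  0.         288.63627767 187.14100559]
 [  0.           0.           1.        ]]
```

Run:
```python
from h import *
from workcell import bot,imaging
print(hit(imaging.camera_model('side'),[(255,107)],0),hit(imaging.camera_model('scene'),[(132,132)],0))
ms,mt=imaging.camera_model('scene'),imaging.camera_model('side')
def tri(a,b):
    u=[cv2.undistortPoints(np.array(p,float).reshape(1,1,2),np.array(m['camera_matrix']),np.array(m['distortion'])).reshape(2) for m,p in((ms,a),(mt,b))]
    X=cv2.triangulatePoints(*[np.c_[m['R'],m['t']] for m in(ms,mt)],*u).ravel();return X[:3]/X[3]
print('shade',tri((130,48),(228,38)))
s=bot.observe();R=Ro.from_rotvec(s['tool_rot']).as_matrix()
T=np.array([[-np.cos(.23),-np.sin(.23),0],[-np.sin(.23),np.cos(.23),0],[0,0,-1]]).T
T=np.c_[[-np.cos(.23),-np.sin(.23),0],[-np.sin(.23),np.cos(.23),0],[0,0,-1]]
print(R.T@(np.array([.442,.147,.17])-s['eef_pos'])*1000, Ro.from_matrix(R.T@T).as_rotvec())
```

```text
[[0.61508577 0.77354244 0.        ]] [[0.626224  0.7787787 0.       ]]
shade [0.48039276 0.527073   0.38445832]
[-391.46136209 -321.8766006    37.9446041 ] [-0.00154088 -0.00051535 -0.48180106]
```

Call:
apply_moves(
  commands=[
    [-391, -322, 38, 0, 0, -0.48, 0.08],
    [-391, -322, 38, 0, 0, -0.48, 0.08],
    [-391, -322, 38, 0, 0, -0.48, 0.08],
    [-391, -322, 38, 0, 0, -0.48, 0.08],
    [-391, -322, 38, 0, 0, -0.48, 0.08],
    [-391, -322, 38, 0, 0, -0.48, 0.08],
    [-391, -322, 38, 0, 0, -0.48, 0.08],
    [-391, -322, 38, 0, 0, -0.48, 0.08],
    [-391, -322, 38, 0, 0, -0.48, 0.08],
    [-391, -322, 38, 0, 0, -0.48, 0.08],
    [-391, -322, 38, 0, 0, -0.48, 0.08],
    [-391, -322, 38, 0, 0, -0.48, 0.08],
  ],
)

```text
time_s: 1.15
eef_pos: [0.4324, 0.1594, 0.1713]
tool_rot: [-0.358, 3.121, 0.0]
wrist_force: [0.9, 1.6, -1.0]
grip_width: 0.0457
finger_force: 0.0
```

Run:
```python
from workcell import bot, imaging
import cv2,json
s=bot.observe(); m=imaging.camera_model('wrist'); f=imaging.grab_frame('wrist')
cv2.imwrite('pics/w1.png',cv2.cvtColor(f,cv2.COLOR_RGB2BGR))
import pickle;pickle.dump((s,m),open('w1.pkl','wb'))
print(s['eef_pos'],s['tool_rot'],s['grip_width'],s['dq'],s['wrist_force']); print(bot.observe()['eef_pos'])
```

```text
[0.432384   0.1593614  0.17134429] [-3.57531685e-01  3.12114242e+00  2.05156441e-04] 0.04570773958640257 [-1.03782794  0.20734336 -0.17047066  0.00469712 -0.05116364 -1.02824847] [ 0.87563489  1.56709775 -1.04431032]
[0.43784894 0.15325959 0.17106743]
```

View pics/w1.png

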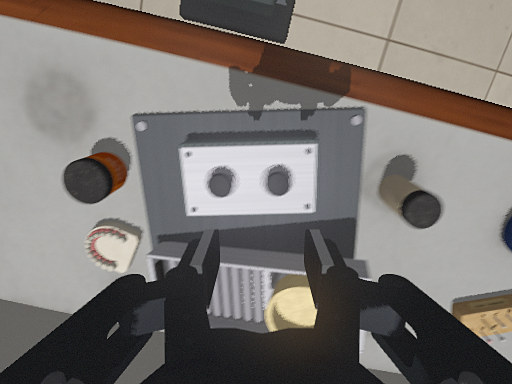

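The wrist view shows both buttons at about (220,180) and (278,180), between the fingertips (about (210,235) and (312,235)). The arm was still moving, so I'll take a settled frame.

Run:
```python
from workcell import bot, imaging
import cv2,pickle,time
for i in range(4): imaging.grab_frame('side')
s=bot.observe(); m=imaging.camera_model('wrist'); f=imaging.grab_frame('wrist')
g=cv2.cvtColor(f,cv2.COLOR_RGB2BGR);cv2.imwrite('pics/w2.png',g)
pickle.dump((s,m),open('w2.pkl','wb'))
print(s['eef_pos'],s['tool_rot'],abs(s['dq']).max() if hasattr(s['dq'],'max') else s['dq'])
cv2.imwrite('pics/w2c.png',cv2.resize(g[100:240,160:350],None,fx=4,fy=4,interpolation=cv2.INTER_CUBIC))
```

```text
[0.43130753 0.16104709 0.17116727] [ 3.54841591e-01 -3.12012796e+00 -6.87157723e-04] 0.03902136396914115
```

View pics/w2c.png

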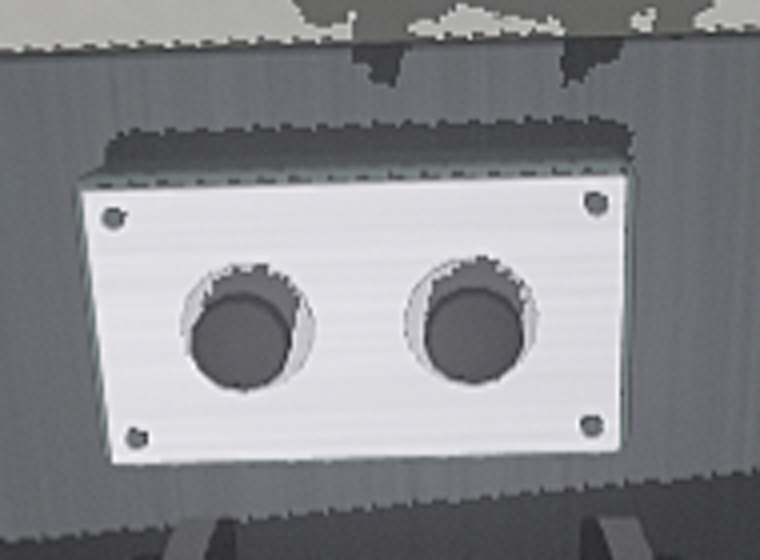

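Top-face centres in the crop: (242,341) for the −y button and (474,335) for the +y button. Plate corners are at about (80,186), (628,174), (620,450) and (114,463).

Run:
```python
from h import *
import pickle
s,m=pickle.load(open('w2.pkl','rb'))
f=lambda px:(np.array(px)+.5)/4-.5+np.array((160,100))
B=hit(m,f([(474,335),(242,341)]),.056)
C=hit(m,f([(80,186),(628,174),(620,450),(114,463)]),.039)
R=Ro.from_rotvec(s['tool_rot']).as_matrix();p=np.array(s['eef_pos'])
d=B[0]-B[1];yw=np.arctan2(-d[0],d[1]);print(B,np.linalg.norm(d),yw)
e=(C[1]+C[2]-C[0]-C[3])/2;print('plate',C.mean(0),np.linalg.norm(e),np.arctan2(-e[0],e[1]))
M=B.mean(0);print('mid',M)
T=np.c_[[-np.cos(yw),-np.sin(yw),0],[-np.sin(yw),np.cos(yw),0],[0,0,-1]]
print(R.T@(np.r_[M[:2],.075]-p)*1000,Ro.from_matrix(R.T@T).as_rotvec())
# where do fingertips project: from finger pixel check
print(proj(m,[p+R@np.array([0,y,-.005]) for y in(-.023,-.037,.023,.037)]))
```

```text
[[0.43285254 0.17853229 0.056     ]
 [0.44756733 0.12141007 0.056     ]] 0.05898705553817582 0.25212032955152963
plate [0.44118522 0.1500959  0.039     ] 0.14157834200689587 0.24988886966748736
mid [0.44020994 0.14997118 0.056     ]
[ -6.3123916  -12.84858936  96.1516511 ] [ 0.00060417 -0.00128626 -0.02564016]
[[224.43377757 230.84500686]
 [201.63808631 230.83265125]
 [299.49964204 230.76104309]
 [322.29152751 230.69769837]]
```

Call:
apply_moves(
  commands=[
    [-6, -13, 25, 0, 0, -0.025, 0.08],
    [-6, -13, 55, 0, 0, -0.025, 0.08],
    [-6, -13, 80, 0, 0, -0.025, 0.08],
    [-6, -13, 92, 0, 0, -0.025, 0.08],
    [-6, -13, 96, 0, 0, -0.025, 0.08],
    [-6, -13, 96, 0, 0, -0.025, 0.08],
    [-6, -13, 96, 0, 0, -0.025, 0.08],
  ],
)

```text
time_s: 2.03
eef_pos: [0.4405, 0.1511, 0.076]
tool_rot: [-0.4, 3.115, 0.0]
wrist_force: [0.5, -0.7, -0.1]
grip_width: 0.0459
finger_force: 0.0
```

Run:
```python
from h import *
from workcell import bot,imaging
s=bot.observe();m=imaging.camera_model('wrist');g=imaging.grab_frame('wrist')
f=imaging.grab_frame('side')
R=Ro.from_rotvec(s['tool_rot']).as_matrix();p=np.array(s['eef_pos'])
print(s['time_s'],p,s['tool_rot'],R[2],s['wrist_force'],s['grip_width'],R.T@(np.array([.4403,.15,.075])-p)*1000,np.arctan2(-R[0,1],R[1,1]))
cv2.imwrite('pics/w3.png',cv2.resize(cv2.cvtColor(g,cv2.COLOR_RGB2BGR)[140:280,160:360],None,fx=4,fy=4,interpolation=cv2.INTER_CUBIC))
```

```text
2.0333 [0.4405425  0.15112534 0.07600973] [-3.99892362e-01  3.11537834e+00  2.44504465e-04] [-6.68417316e-04  7.11675671e-05 -9.99999774e-01] [ 0.48363221 -0.7047065  -0.07241733] 0.04593075289514236 [ 0.51953227 -1.02768701  1.00931294] 0.2553253837381405
```

View pics/w3.png

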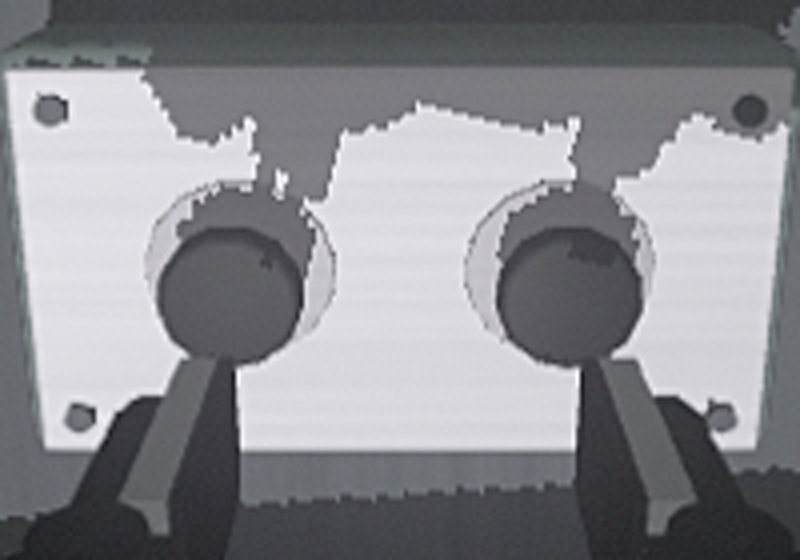

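The fingertips end at crop (187–237,357) and (580–632,357). They line up laterally with the buttons at (230,297) and (570,297). I'll check the fore–aft position by projection.

Run:
```python
from h import *
from workcell import bot,imaging
s=bot.observe();m=imaging.camera_model('wrist')
R=Ro.from_rotvec(s['tool_rot']).as_matrix();p=np.array(s['eef_pos'])
cr=lambda X:np.round((proj(m,X)-[160,140]+.5)*4-.5)
for dz in(0,-.006,-.012):print(dz,cr([p+R@np.array([x,y,dz]) for x in(-.011,0,.011) for y in(-.037,-.023,.023,.037)]).tolist())
f=(np.array([(570,297),(230,297)])+.5)/4-.5+np.array((160,140))
B=hit(m,f,.056);print(B,B.mean(0),[R.T@(b-p)*1000 for b in B])
```

```text
0 [[178.0, 413.0], [265.0, 414.0], [552.0, 413.0], [640.0, 413.0], [174.0, 351.0], [263.0, 351.0], [555.0, 351.0], [644.0, 350.0], [169.0, 286.0], [260.0, 286.0], [558.0, 286.0], [648.0, 286.0]]
-0.006 [[171.0, 432.0], [261.0, 432.0], [557.0, 432.0], [647.0, 432.0], [166.0, 368.0], [258.0, 368.0], [560.0, 368.0], [651.0, 367.0], [162.0, 301.0], [255.0, 301.0], [563.0, 301.0], [656.0, 301.0]]
-0.012 [[163.0, 452.0], [256.0, 452.0], [562.0, 452.0], [655.0, 451.0], [158.0, 386.0], [253.0, 386.0], [565.0, 386.0], [660.0, 385.0], [153.0, 317.0], [250.0, 317.0], [568.0, 317.0], [665.0, 317.0]]
[[0.4339385  0.17796882 0.056     ]
 [0.44878577 0.1206138  0.056     ]] [0.44136213 0.14929131 0.056     ] [array([ 0.4856614 , 28.10755494, 20.63608585]), array([  0.5518928 , -31.13798815,  20.63511828])]
```

Call:
apply_moves(
  commands=[
    [0.5, -1.2, 6, 0, 0, 0.004, 0.08],
    [0.5, -1.2, 12, 0, 0, 0.004, 0.08],
    [0.5, -1.2, 15, 0, 0, 0.004, 0.08],
    [0.5, -1.2, 16, 0, 0, 0.004, 0.08],
    [0.5, -1.2, 16, 0, 0, 0.004, 0.08],
    [0.5, -1.2, 16, 0, 0, 0.004, 0.08],
  ],
)

```text
time_s: 2.63
eef_pos: [0.4403, 0.1486, 0.0593]
tool_rot: [0.39, -3.117, 0.0]
wrist_force: [0.1, -0.5, -0.1]
grip_width: 0.0466
finger_force: 0.0
```

Run:
```python
from h import *
from workcell import bot,imaging
s=bot.observe();m=imaging.camera_model('wrist');g=imaging.grab_frame('wrist')
print(s['time_s'],s['eef_pos'],s['tool_rot'],s['wrist_force'])
cv2.imwrite('pics/w4.png',cv2.resize(cv2.cvtColor(g,cv2.COLOR_RGB2BGR)[150:290,160:360],None,fx=4,fy=4,interpolation=cv2.INTER_CUBIC))
```

```text
2.6333 [0.44029648 0.14856159 0.05931988] [ 3.90009490e-01 -3.11683402e+00  6.74609375e-05] [ 0.10844622 -0.48301005 -0.09057478]
```

View pics/w4.png

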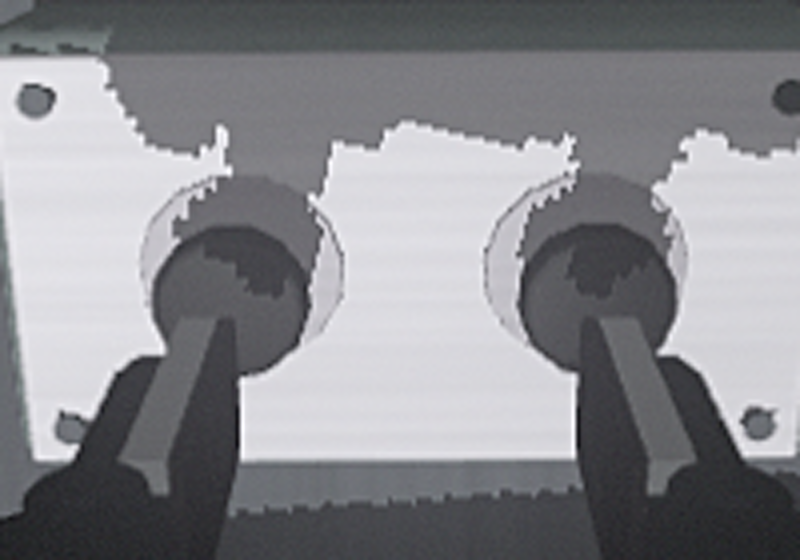

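The buttons are at (231,300) and (600,300), and the fingertips' front edges are at (209,318) and (607,318). I'll shift +1 mm in y and +5 mm in x to centre them, then descend in small steps.

Call:
apply_moves(
  commands=[
    [5, 1, 1, 0, 0, 0, 0.08],
    [5, 1, 2, 0, 0, 0, 0.08],
    [5, 1, 3, 0, 0, 0, 0.08],
    [5, 1, 3, 0, 0, 0, 0.08],
    [5, 1, 3, 0, 0, 0, 0.08],
  ],
)

```text
time_s: 3.1
eef_pos: [0.4353, 0.1484, 0.0565]
tool_rot: [-0.39, 3.117, 0.0]
wrist_force: [0.4, -0.7, 0.3]
grip_width: 0.0458
finger_force: 0.0
```

Run:
```python
from h import *
from workcell import bot,imaging
s=bot.observe();g=imaging.grab_frame('wrist')
print(s['time_s'],s['eef_pos'],s['wrist_force'],Ro.from_rotvec(s['tool_rot']).as_matrix()[2])
cv2.imwrite('pics/w5.png',cv2.resize(cv2.cvtColor(g,cv2.COLOR_RGB2BGR)[150:290,160:360],None,fx=4,fy=4,interpolation=cv2.INTER_CUBIC))
```

```text
3.1 [0.43530455 0.14844646 0.05647122] [ 0.35488604 -0.73970036  0.27632235] [-5.49019146e-05  6.27395623e-06 -9.99999998e-01]
```

View pics/w5.png

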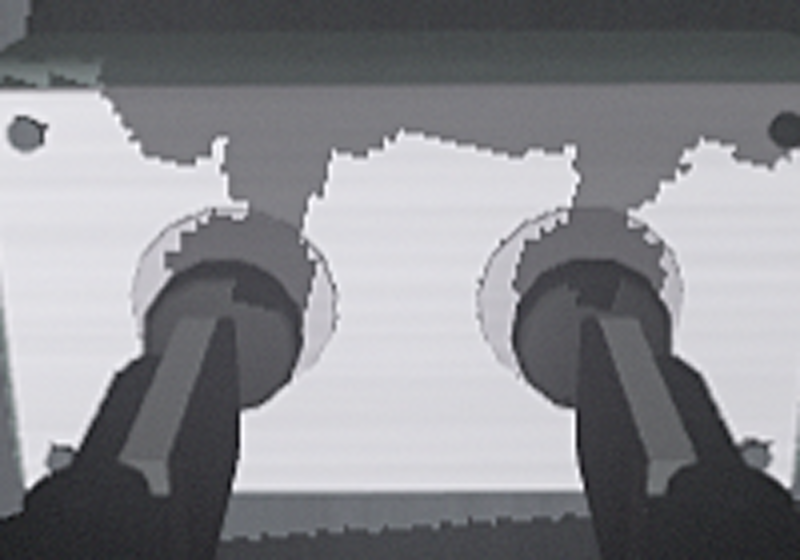

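Fingers and buttons are now laterally aligned, both centred at column 408, and the tips are over the heads. Now the descent.

Call:
apply_moves(
  commands=[
    [0, 0, 1.5, 0, 0, 0, 0.08],
    [0, 0, 3, 0, 0, 0, 0.08],
    [0, 0, 4, 0, 0, 0, 0.08],
    [0, 0, 4, 0, 0, 0, 0.08],
  ],
)

```text
time_s: 3.48
eef_pos: [0.4351, 0.1484, 0.0522]
tool_rot: [0.39, -3.117, 0.0]
wrist_force: [0.0, 0.5, -0.2]
grip_width: 0.0463
finger_force: 0.0
```

Call:
apply_moves(
  commands=[
    [0, 0, 1.5, 0, 0, 0, 0.08],
    [0, 0, 3, 0, 0, 0, 0.08],
    [0, 0, 3, 0, 0, 0, 0.08],
    [0, 0, 3, 0, 0, 0, 0.08],
  ],
)

```text
time_s: 3.82
eef_pos: [0.4351, 0.1484, 0.0493]
tool_rot: [0.39, -3.117, 0.0]
wrist_force: [0.5, -0.3, -0.1]
grip_width: 0.0462
finger_force: 0.0
```

Call:
apply_moves(
  commands=[
    [0, 0, 1, 0, 0, 0, 0.08],
    [0, 0, 2, 0, 0, 0, 0.08],
    [0, 0, 2, 0, 0, 0, 0.08],
    [0, 0, 2, 0, 0, 0, 0.08],
  ],
)

```text
time_s: 4.15
eef_pos: [0.4352, 0.1484, 0.0474]
tool_rot: [0.39, -3.117, 0.0]
wrist_force: [-0.7, 0.4, 0.2]
grip_width: 0.0462
finger_force: 0.0
```

Call:
apply_moves(
  commands=[
    [0, 0, 1, 0, 0, 0, 0.08],
    [0, 0, 2, 0, 0, 0, 0.08],
    [0, 0, 2, 0, 0, 0, 0.08],
    [0, 0, 2, 0, 0, 0, 0.08],
  ],
)

```text
time_s: 4.48
eef_pos: [0.4352, 0.1484, 0.0454]
tool_rot: [0.39, -3.117, 0.0]
wrist_force: [0.4, -0.4, -0.0]
grip_width: 0.0461
finger_force: 0.0
```

Call:
apply_moves(
  commands=[
    [0, 0, 1, 0, 0, 0, 0.08],
    [0, 0, 2, 0, 0, 0, 0.08],
    [0, 0, 2, 0, 0, 0, 0.08],
    [0, 0, 2, 0, 0, 0, 0.08],
  ],
)

```text
time_s: 4.82
eef_pos: [0.4352, 0.1484, 0.0434]
tool_rot: [0.39, -3.117, 0.0]
wrist_force: [-0.6, 0.1, -0.3]
grip_width: 0.0459
finger_force: 0.0
```

Call:
apply_moves(
  commands=[
    [0, 0, 1, 0, 0, 0, 0.08],
    [0, 0, 2, 0, 0, 0, 0.08],
    [0, 0, 2, 0, 0, 0, 0.08],
    [0, 0, 2, 0, 0, 0, 0.08],
  ],
)

```text
time_s: 5.15
eef_pos: [0.4352, 0.1484, 0.0414]
tool_rot: [0.39, -3.117, 0.0]
wrist_force: [-0.4, -0.2, -0.1]
grip_width: 0.0462
finger_force: 0.0
```

Run:
```python
from h import *
from workcell import bot,imaging
w=imaging.grab_frame('wrist')[170:270,180:340];s=imaging.grab_frame('side')[135:205,205:285];c=imaging.grab_frame('scene')[145:215,170:250]
r=lambda i,k:cv2.resize(cv2.cvtColor(i,cv2.COLOR_RGB2BGR),k,interpolation=cv2.INTER_CUBIC)
cv2.imwrite('pics/m.png',np.vstack([np.hstack([r(s,(340,298)),r(c,(340,298))]),r(w,(480,300))[:, :] if 0 else np.hstack([r(w,(480,300)),np.zeros((300,200,3),np.uint8)])]))
```

```text
(no output)
```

View pics/m.png

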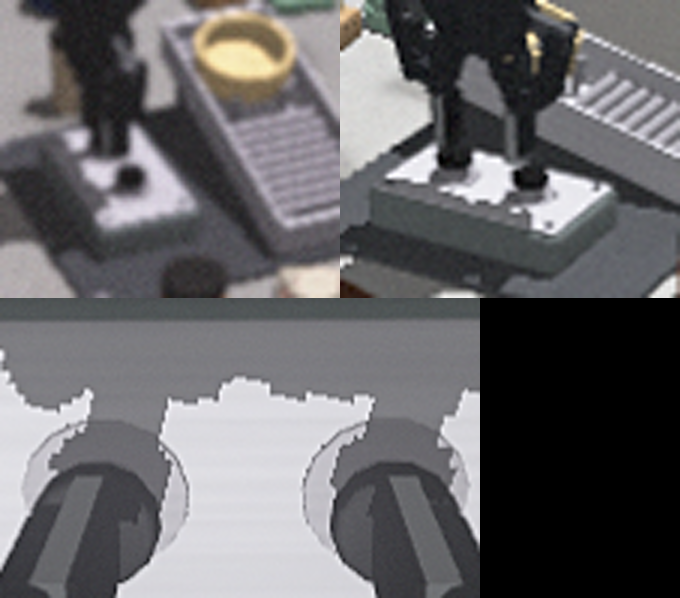

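Side, scene and wrist crops all show both fingertips just above and centred on the heads, with no contact yet. Continuing down.

Call:
apply_moves(
  commands=[
    [0, 0, 1, 0, 0, 0, 0.08],
    [0, 0, 2, 0, 0, 0, 0.08],
    [0, 0, 2, 0, 0, 0, 0.08],
    [0, 0, 2, 0, 0, 0, 0.08],
  ],
)

```text
time_s: 5.63
eef_pos: [0.4352, 0.1484, 0.0394]
tool_rot: [0.39, -3.117, 0.0]
wrist_force: [-0.1, -0.5, -0.1]
grip_width: 0.0465
finger_force: 0.0
```

Call:
apply_moves(
  commands=[
    [0, 0, 1, 0, 0, 0, 0.08],
    [0, 0, 2, 0, 0, 0, 0.08],
    [0, 0, 2, 0, 0, 0, 0.08],
    [0, 0, 2, 0, 0, 0, 0.08],
  ],
)

```text
time_s: 5.97
eef_pos: [0.4352, 0.1484, 0.0374]
tool_rot: [0.39, -3.117, 0.0]
wrist_force: [1.0, 0.2, -0.8]
grip_width: 0.0459
finger_force: 0.0
```

Call:
apply_moves(
  commands=[
    [0, 0, 1, 0, 0, 0, 0.08],
    [0, 0, 2, 0, 0, 0, 0.08],
    [0, 0, 2, 0, 0, 0, 0.08],
    [0, 0, 2, 0, 0, 0, 0.08],
  ],
)

```text
time_s: 6.3
eef_pos: [0.4352, 0.1484, 0.0354]
tool_rot: [0.39, -3.117, 0.0]
wrist_force: [-0.9, 0.1, 0.4]
grip_width: 0.046
finger_force: 0.0
```

Call:
apply_moves(
  commands=[
    [0, 0, 1, 0, 0, 0, 0.08],
    [0, 0, 2, 0, 0, 0, 0.08],
    [0, 0, 2, 0, 0, 0, 0.08],
    [0, 0, 2, 0, 0, 0, 0.08],
  ],
)

```text
time_s: 6.63
eef_pos: [0.4352, 0.1484, 0.0334]
tool_rot: [0.39, -3.117, 0.0]
wrist_force: [-0.2, 0.2, -0.8]
grip_width: 0.0459
finger_force: 0.0
```

Run:
```python
from h import *
from workcell import bot,imaging
F=[bot.observe()['wrist_force'][2]]
m=imaging.camera_model('wrist');g=imaging.grab_frame('wrist')
s=bot.observe();F.append(s['wrist_force'][2]);print(F,s['moment'])
for z in(.056,.048):print(z,proj(m,[[.4331,.1783,z],[.4478,.1210,z]]).round().tolist())
k=cv2.cvtColor(g,cv2.COLOR_RGB2GRAY)
for r in range(196,262):print(r,''.join(" .:-=+*#%@"[min(9,v//22)] for v in k[r,175:265]))
```

```text
[np.float64(-0.8370869873432849), np.float64(-0.7877061433814531)] [ 0.02322676 -0.03071723 -0.02961635]
0.056 [[315.0, 253.0], [209.0, 254.0]]
0.048 [[312.0, 246.0], [211.0, 247.0]]
196 ++++++++++++++++++++++++++++++++++++++++++++++++++++++++++++++++++++++++++++++++++++++++++
197 ++++++++++++++++++++++++++++++++++++++++++++++++++++++++++++++++++++++++++++++++++++++++++
198 %*++++++++++++++++++++++++++++++++++++++++++++++++++++++++++++++++++++++++++++++++++++++++
199 @%++++++++++++++++++++++++++++++++++++++++++++++++++++++++++++++++++++++++++++++++++++++++
200 @#++++++++++++++++++++++++++++++++++++++++++++++++++++++++++++++++++++++++++++++++++++++++
201 @#=+++++++++++++++++++++++++++++++++++++++++++++++++++++++++++++++++++++++++++++++++++++++
202 @%%%*+++++++++++++++++++++++++++++++++++++++++++++++++++++++++++++++++++++++++++++++++++++
203 @@@@#+++++++++++++++++++++++++++++++++++++++++++++++++++++++++++++++++++++++++++++%%++++++
204 @@@@*+++++++++++++++++++++++++++++++++++++++++++++++++++++++++++++++++++++++++++++@@%%%%++
205 @@@%*+++++++++++++++++++++++++++++++++++++++++++++++++++++
[... 4652 characters left out ...]
::#@%%%%@@@@@@@@@@@@@@@@@@@@@@@@@@@
255 @@@@@@@%-:::::::::-===========-::::::::::::-:---=---=--::%%%%%%@@@@@@@@@@@@@@@@@@@@@@@@@@@
256 @@@@@@@*::::::::::============-::::::::::::::==--=--=--::@%%%%@@@@@@@@@@@@@@@@@@@@@@@@@@@@
257 @@@@@@%-:::::::::-===========-::::::::-:::-::--=----=--:+%%%%%@@@@@@@@@@@@@@@@@@@@@@@@@@@@
258 @@@@@@*.:::::::::============-:::::::::::::::---=------:%@%%%@@@@@@@@@@@@@@@@@@@@@@@@@@@@@
259 @@@@@%:::::::::::===========-::::::::-:::::::----------:@%%%@@@@@@@@@@@@@@@@@@@@@@@@@@@@@@
260 @@@@@*.:::::::::-===========-::::::::-:::-:::---------:*%@@@@@@@@@@@@@@@@@@@@@@@@@@@@@@@@@
261 @@@@%:::::::::::============-::::::::::::::::---------:%%@@@@@@@@@@@@@@@@@@@@@@@@@@@@@@@@@
```

The head rim is still at the up height, and the finger geometry puts the tips about 25 mm behind the TCP, so contact should come within the next few mm.

Call:
apply_moves(
  commands=[
    [0, 0, 1, 0, 0, 0, 0.08],
    [0, 0, 2, 0, 0, 0, 0.08],
    [0, 0, 2, 0, 0, 0, 0.08],
    [0, 0, 2, 0, 0, 0, 0.08],
  ],
)

```text
time_s: 7.02
eef_pos: [0.4352, 0.1484, 0.0314]
tool_rot: [0.39, -3.117, 0.0]
wrist_force: [0.7, 0.3, -0.1]
grip_width: 0.0459
finger_force: 0.0
```

Call:
apply_moves(
  commands=[
    [0, 0, 1, 0, 0, 0, 0.08],
    [0, 0, 2, 0, 0, 0, 0.08],
    [0, 0, 2, 0, 0, 0, 0.08],
    [0, 0, 2, 0, 0, 0, 0.08],
  ],
)

```text
time_s: 7.35
eef_pos: [0.4354, 0.1484, 0.0294]
tool_rot: [-0.39, 3.117, -0.0]
wrist_force: [0.2, -0.4, 0.8]
grip_width: 0.0464
finger_force: 0.1
```

Contact looks like it is starting (0.8 N, finger force 0.1). Pressing both down in one smooth stroke.

Call:
apply_moves(
  commands=[
    [0, 0, 2, 0, 0, 0, 0.08],
    [0, 0, 4, 0, 0, 0, 0.08],
    [0, 0, 6, 0, 0, 0, 0.08],
    [0, 0, 7.5, 0, 0, 0, 0.08],
    [0, 0, 8, 0, 0, 0, 0.08],
    [0, 0, 8, 0, 0, 0, 0.08],
  ],
)

```text
time_s: 7.85
eef_pos: [0.4355, 0.1484, 0.0224]
tool_rot: [-0.39, 3.117, 0.0]
wrist_force: [-1.9, -1.1, 13.9]
grip_width: 0.0466
finger_force: 7.0
```

```bash
cat > fl.py <<'E'
from h import *
from workcell import bot,imaging
def look():
    o=[]
    for n in('scene','side'):
        g=imaging.grab_frame(n);h=cv2.cvtColor(g,cv2.COLOR_RGB2HSV)
        y0,y1,x0,x1=(140,220,180,280) if n=='scene' else (125,205,235,305)
        k=cv2.inRange(h[y0:y1,x0:x1],(20,60,90),(33,255,255));M=cv2.moments(k,True)
        o+=[M['m00'],round(M['m10']/max(M['m00'],1)+x0,1),round(M['m01']/max(M['m00'],1)+y0,1)]
    s=bot.observe();print(s['time_s'],o,np.round(s['wrist_force'],1),np.round(s['moment'],2))
E
python3 -c "
from fl import *
look();look()
s=bot.observe();R=Ro.from_rotvec(s['tool_rot']).as_matrix();print(R.T@s['moment'],R[2])"
```

```text
7.95 [260.0, 233.3, 161.7, 147.0, 270.9, 163.1] [-2.4 -1.3 14. ] [-0.09  0.39 -0.01]
8.05 [319.0, 241.3, 166.3, 159.0, 276.1, 171.1] [-2.1 -1.9 13.6] [-0.08  0.47  0.04]
[-0.03965771  0.47501547 -0.03757232] [-8.31850702e-04 -5.19406911e-05 -9.99999653e-01]
```

The flask is sliding and the press is balanced (moment about tool x ≈ 0). Holding.

Call:
apply_moves(
  commands=[
    [0, 0, 0, 0, 0, 0, 0.08],
    [0, 0, 0, 0, 0, 0, 0.08],
    [0, 0, 0, 0, 0, 0, 0.08],
    [0, 0, 0, 0, 0, 0, 0.08],
    [0, 0, 0, 0, 0, 0, 0.08],
    [0, 0, 0, 0, 0, 0, 0.08],
    [0, 0, 0, 0, 0, 0, 0.08],
    [0, 0, 0, 0, 0, 0, 0.08],
    [0, 0, 0, 0, 0, 0, 0.08],
    [0, 0, 0, 0, 0, 0, 0.08],
  ],
)

```text
time_s: 8.88
eef_pos: [0.4355, 0.1485, 0.0224]
tool_rot: [-0.39, 3.116, 0.0]
wrist_force: [-3.6, -1.1, 14.0]
grip_width: 0.0462
finger_force: 7.0
```

```bash
python3 -c "
from fl import *
look()
for i in range(12): imaging.grab_frame('side')
look()
for i in range(12): imaging.grab_frame('side')
look()
P=[(151,0)]
c,s=np.cos(.25),np.sin(.25)
for n in('scene','side'):print(proj(imaging.camera_model(n),[[.4405+.135*c-y*s,.15+.135*s+y*c,z] for y,z in((.06,.1),(-.07,.065))]))"
```

```text
8.9833 [313.0, 250.9, 170.9, 156.0, 277.6, 173.9] [-3.1  0.5 13.5] [-0.07  0.4   0.01]
9.6833 [307.0, 250.8, 170.7, 163.0, 277.7, 173.6] [-2.  -0.7 14.1] [-0.12  0.43  0.06]
10.3833 [315.0, 250.8, 171.1, 155.0, 277.7, 173.6] [-2.4 -1.1 14.1] [-0.12  0.43  0.05]
[[211.51542949 148.36836761]
 [248.79588081 167.38138222]]
[[261.24740148 143.58849689]
 [276.89319393 170.04770582]]
```

The flask has been still at the end stop for over 1.4 s. Releasing straight up.

Call:
apply_moves(
  commands=[
    [0, 0, -5, 0, 0, 0, 0.08],
    [0, 0, -12, 0, 0, 0, 0.08],
    [0, 0, -25, 0, 0, 0, 0.08],
    [0, 0, -45, 0, 0, 0, 0.08],
    [0, 0, -70, 0, 0, 0, 0.08],
    [0, 0, -100, 0, 0, 0, 0.08],
    [0, 0, -130, 0, 0, 0, 0.08],
    [0, 0, -150, 0, 0, 0, 0.08],
    [0, 0, -160, 0, 0, 0, 0.08],
    [0, 0, -160, 0, 0, 0, 0.08],
    [0, 0, -160, 0, 0, 0, 0.08],
    [0, 0, -160, 0, 0, 0, 0.08],
  ],
)

```text
time_s: 11.38
eef_pos: [0.4343, 0.1482, 0.1805]
tool_rot: [0.39, -3.115, 0.0]
wrist_force: [-0.3, -0.2, -1.0]
grip_width: 0.046
finger_force: 0.0
```

```bash
python3 -c "
from fl import *
look()
for i in range(8): imaging.grab_frame('side')
look();print(bot.observe()['eef_pos'])
a=cv2.imread('pics/side0.png')[170:225,205:300].astype(int);b=cv2.cvtColor(imaging.grab_frame('side'),cv2.COLOR_RGB2BGR)[170:225,205:300].astype(int)
k=abs(a-b).max(2)>50
print('pot/denture change px',k[25:,:].sum())
from workcell import job
print(job.close_job())"
```

```text
11.4833 [314.0, 250.6, 170.8, 157.0, 278.1, 173.7] [-0.5  0.7 -0.6] [-0.01 -0.02 -0.04]
11.9833 [317.0, 250.9, 170.8, 155.0, 277.1, 173.7] [-0.1  0.1 -0.3] [ 0.   -0.01  0.02]
[0.43528298 0.14841238 0.18141967]
pot/denture change px 7
the job is handed in; nothing more can be done
None
```

I pressed both buttons in one stroke and held them until the flask half had lain still at the end stop for over a second. I then let both up, moved the arm clear and handed in the job at about 12 s; the pot and denture model showed no visible change.

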